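Line up the squeeze bottles in the rail by height

TASK

Get the self-service counter ready: stand the four squeeze bottles upright in the cups of the steel bottle rail, one to a cup, in order of height, from the tallest at the end next to the grey cutlery box down to the shortest at the end next to the red dish basket. Set each bottle down gently without dropping it, let go of it, and leave the cutlery box and the basket where they stand.

Things in the scene. Friction and masses are not known exactly. Their poses are not given: they have to be found in the camera images.
- white_mid (a point): white squeeze bottle, the tallest: 195 mm tall over all, loose, standing upright at the start. Round body 62 mm across, screw cap 38 mm across and 24 mm tall (grip it here from above), thin 24 mm nozzle on top, all one colour. Point: on the axis, half-way up, 97.5 mm above the underside; the cap reaches from 49.5 to 73.5 mm above it, the nozzle tip is at 97.5 mm. z points up the bottle.
- red_mid (a point): red squeeze bottle, the second tallest: 170 mm tall over all, loose, standing upright at the start. Round body 56 mm across, screw cap 38 mm across and 24 mm tall (grip it here from above), thin 24 mm nozzle on top, all one colour. Point: on the axis, half-way up, 85 mm above the underside; the cap reaches from 37 to 61 mm above it, the nozzle tip is at 85 mm. z points up the bottle.
- yellow_mid (a point): yellow squeeze bottle, the second shortest: 145 mm tall over all, loose, standing upright at the start. Round body 50 mm across, screw cap 38 mm across and 24 mm tall (grip it here from above), thin 24 mm nozzle on top, all one colour. Point: on the axis, half-way up, 72.5 mm above the underside; the cap reaches from 24.5 to 48.5 mm above it, the nozzle tip is at 72.5 mm. z points up the bottle.
- brown_mid (a point): brown squeeze bottle, the shortest: 120 mm tall over all, loose, standing upright at the start. Round body 46 mm across, screw cap 38 mm across and 24 mm tall (grip it here from above), thin 24 mm nozzle on top, all one colour. Point: on the axis, half-way up, 60 mm above the underside; the cap reaches from 12 to 36 mm above it, the nozzle tip is at 60 mm. z points up the bottle.
- cup1: black round open cup with a grey floor in the bottle rail, the end cup on the robot's left. The rail is a fixed steel channel, 394 x 106 mm, 38 mm high, four equal cups in a row 94 mm apart; each fits any bottle. Inside 80 mm across; origin at the middle of its inner floor, 6 mm above the counter; rim 34 mm above the origin. y: along the row to the robot's left, x: away from the robot, z up.
- cup2: black round open cup with a grey floor in the bottle rail, second from the robot's left. The rail is a fixed steel channel, 394 x 106 mm, 38 mm high, four equal cups in a row 94 mm apart; each fits any bottle. Inside 80 mm across; origin at the middle of its inner floor, 6 mm above the counter; rim 34 mm above the origin. y: along the row to the robot's left, x: away from the robot, z up.
- cup3: black round open cup with a grey floor in the bottle rail, third from the robot's left. The rail is a fixed steel channel, 394 x 106 mm, 38 mm high, four equal cups in a row 94 mm apart; each fits any bottle. Inside 80 mm across; origin at the middle of its inner floor, 6 mm above the counter; rim 34 mm above the origin. y: along the row to the robot's left, x: away from the robot, z up.
- cup4: black round open cup with a grey floor in the bottle rail, the end cup on the robot's right. The rail is a fixed steel channel, 394 x 106 mm, 38 mm high, four equal cups in a row 94 mm apart; each fits any bottle. Inside 80 mm across; origin at the middle of its inner floor, 6 mm above the counter; rim 34 mm above the origin. y: along the row to the robot's left, x: away from the robot, z up.
- cutlery_mid (a point): grey open cutlery box with black spoons and steel chopsticks lying in it, standing just past one end of the rail (either end); 178 x 136 mm (x, y) and 66 mm high, 1.2 kg, not fixed. This point is at its centre, half-way up.
- basket_mid (a point): red slotted basket with stacks of cream sauce dishes with dark blue wells, standing just past the other end of the rail; 178 x 138 mm (x, y), the rim 58 mm and the dishes 63 mm high, 1.2 kg, not fixed. This point is on its centre line, 29 mm above the counter.
Things that resemble listed ones, but are neither listed nor needed, are in the scene too. What is shaped like the part that bears white_mid but purple is not meant.

How it is judged (in metres and radians):
At the end, for the whole second after the job is handed in: All bottles released, at rest and upright (0.12 rad) on the cup floors (within 6 mm; axis within 20 mm of the cup's), one to a cup by height: white in the end cup by the grey cutlery box, then red, yellow, and brown in the end cup by the red basket (angle between each of white_mid, red_mid, yellow_mid, brown_mid's own z axis and vertical below 0.12 rad and linear speed of each of white, red, yellow, brown below 0.02 m/s and contact force between each of white, red, yellow, brown and the fingers below 0.1 N and ((horizontal distance between cutlery_mid and cup1 below 0.27 m and horizontal distance between white_mid and cup1 below 0.02 m and z of white_mid in the frame of cup1 below 0.1035 m and horizontal distance between red_mid and cup2 below 0.02 m and z of red_mid in the frame of cup2 below 0.091 m and horizontal distance between yellow_mid and cup3 below 0.02 m and z of yellow_mid in the frame of cup3 below 0.0785 m and horizontal distance between brown_mid and cup4 below 0.02 m and z of brown_mid in the frame of cup4 below 0.066 m) or (horizontal distance between cutlery_mid and cup4 below 0.27 m and horizontal distance between white_mid and cup4 below 0.02 m and z of white_mid in the frame of cup4 below 0.1035 m and horizontal distance between red_mid and cup3 below 0.02 m and z of red_mid in the frame of cup3 below 0.091 m and horizontal distance between yellow_mid and cup2 below 0.02 m and z of yellow_mid in the frame of cup2 below 0.0785 m and horizontal distance between brown_mid and cup1 below 0.02 m and z of brown_mid in the frame of cup1 below 0.066 m))); the robot touches nothing.
It fails at once if the cutlery box is pushed more than 30 mm from its place (distance of cutlery_mid from where it was at the start of the episode above 0.03 m).
It fails at once if the dish basket is pushed more than 30 mm from its place (distance of basket_mid from where it was at the start of the episode above 0.03 m).
It fails at once if a bottle is dropped (moves faster than 0.75 m/s out of the fingers, a fall of about 30 mm) ((linear speed of white above 0.75 m/s and contact force between white and the fingers below 0.1 N) or (linear speed of red above 0.75 m/s and contact force between red and the fingers below 0.1 N) or (linear speed of yellow above 0.75 m/s and contact force between yellow and the fingers below 0.1 N) or (linear speed of brown above 0.75 m/s and contact force between brown and the fingers below 0.1 N)).
It also fails if it takes over 102 s, if anything falls off the work surface, if the arm or the gripper's body presses on something with over 40 N, if the wrist force passes 120 N, or if a joint passes its speed limit or range.

ROBOT

A 6-joint arm with a two-finger parallel gripper is mounted at the origin on the work surface. World frame = base frame: x ahead of the robot, y to its left, z up, the work surface at z = 0. Lengths are in mm, angles in rad, forces in N, time in s.
With the tool pointing down it reaches from about 350 to 875 mm from the base axis. Payload 4.2 kg.
Tool frame: the origin (TCP) lies on the centre line of the jaws, within the pads' length; the fingertips stand 22 mm ahead of it and the grasp point (between the pads) lies 3 mm ahead of it (arm.nose_length is the distance from the TCP to the fingertips, in mm); z points along the fingers, x is the direction in which the jaws open and shut, and the axes are right-handed (so a half turn about z gives the same grasp; the last joint's range is limited). The gripper opens to 85 mm and grips with 20 to 120 N. Pads are 22 mm wide; open, the fingers measure 114 mm over their backs; the gripper's body (76 mm by 85 mm) begins 54 mm behind the grasp point. The pads swing forward as they close: fully open they stand 13 mm farther back than shut.
Start: joints at [1.451, 0.385, 0.008, 0, -1.194, -0.259], TCP at [231.096, 580.684, 253.312] pointing down, gripper open.
Joint ranges: [-3.14, 3.14], [-1.21, 2.06], [-1.07, 1.41], [-3.16, 2.05], [-2.99, -0.16], [-3.1, 3.1]. Speed limits (rad/s): [2.79, 2.79, 3.14, 3.14, 3.14, 3.14].

INTERFACE

Orientations are given as a unit quaternion [x, y, z, w].
In Python, from bench import telemetry, get_image, workorder, nets, arm gives the robot as it stands.
- The arm moves only by the tool apply_moves, never from a script. Its argument "steps" is a list of rows, each an object with "hand": the opening, from 0 (shut) to 1 (fully open); "xyz": the shift along the tool's x, y, z in cm, a list of three; "delta_rot": the turn, a rotation vector about the tool's x, y, z in rad, a list of three. In form: [{"hand": hand, "xyz": [x, y, z], "delta_rot": [wx, wy, wz]}, ...]. A call has 1 to 12 rows; each row is the pose to reach, as a shift and turn from the pose commanded when the call began, along the tool's axes at that moment; what a row does not reach only later rows make up. A row lasts 1/12 s, in which the tool goes at most 41.7 mm and 7.16 degrees, less where a joint would pass 70% of its speed; a pose out of reach is approached as far as the arm can. A call with a gripper value outside its range is refused whole. The fingers move at their own pace and stop on an object; the grip force is fixed at half the most. Time passes only in rows, so rows that repeat a pose let the fingers close. It gives the time, the measured TCP pose, the force and the opening at its end, in the units of the state.
- telemetry.read_state(): the state, without advancing time (a new reading comes with each control period).
- get_image(name): name is "side" or "top" or "wrist"; returns a dict with "frame" (400x640x3 uint8, blue, green, red), "fx", "fy", "cx", "cy" (pixels), "origin" and "orientation" of the camera in the world. Camera axes: x right, y down, z forward; pixel columns grow to the right and rows downward; lengths in mm; the calibration is good to about 2 mm. A picture is of the moment at which its call begins. There is no depth.
- workorder.job_done(): hands the job in, once; it reports no verdict.
Trained networks look in a picture, given as the dict that the camera call returned (one of the last four; its "shot" number tells which), for a name from the list of things; names that differ only in an ending like _2 or _b are one class to them, and where a whole thing is asked for, a point or a joint stands for the part that bears it (a point fixed in the world has none). Each returns a list of dicts, best first, with "confidence" (0 to 1); they miss things now and then, are a little off and sometimes report something else, mostly with a low value. They report only what shows in the picture. A call takes as long as a camera call. They do not tell look-alikes from the thing itself.
- nets.recognise(picture, label): "xyz" ([x, y, z] in mm, in world coordinates, good to about 4 mm: the middle of the surface that is visible of it).
- nets.outline_of(picture, label): "pixels" (400x640 bool, what is visible of it).
- nets.pinpoint(picture, label): "xyz" ([x, y, z] in mm, in world coordinates, good to about 4 mm: a listed point, or the origin of a listed thing).
The state is a dict: "clock": time; "joints": joint angles; "joint_vel": joint speeds; "joint_efforts": joint torques, N m; "position": TCP position; "ee_rot": TCP orientation; "contact_force": force on the tool from outside, world axes, zero at the start; "wrist_torque": the same for the moment, N m; "gripper_width": finger opening in mm.
Only numpy, scipy, OpenCV 4.12 (cv2) and the standard library are available. Lean on these libraries where they do the work, as an engineer would, in place of code of your own. Each camera call takes 0.05 s, during which the arm holds its last target.

## Working session

There is one attempt and no reset: what is moved stays moved. The work goes in short steps, Python scripts to look and compute and a tool call to move; the robot and the scene stay as the last step left them, time stands still between calls to the robot, and variables do not carry over. Pictures are saved under pics/ and viewed, and the job is handed in when it is done.

Besides the shell and the picture viewer there is one more tool, called after ">>>" by a JSON object that holds its "op" and its "data". apply_moves: Moves the arm, as the interface text tells. Its arguments: {"type":"object","properties":{"steps":{"type":"array"}},"required":["steps"]}

```bash
ls; mkdir -p pics; python3 - <<'E'
from bench import telemetry, get_image, workorder, nets, arm
import cv2
print(telemetry.read_state())
for n in ("top","side"):
    p=get_image(n); cv2.imwrite(f"pics/{n}0.png",p["frame"])
    print(n,p["fx"],p["fy"],p["cx"],p["cy"],p["origin"],p["orientation"],p["shot"])
    for l in ("white_mid","red_mid","yellow_mid","brown_mid","cup1","cup2","cup3","cup4","cutlery_mid","basket_mid"):
        print(l,[(r["xyz"],round(r["confidence"],2)) for r in nets.pinpoint(p,l)])
print(telemetry.read_state()["clock"])
E
```

```text
pics
{'clock': 0.0, 'joints': array([ 1.45060231e+00,  3.85587443e-01,  6.65294776e-03, -5.25318161e-04,
       -1.19400127e+00, -2.58564122e-01]), 'joint_vel': array([-0.00058896,  0.00046304, -0.00146709, -0.00101351,  0.0001008 ,
       -0.00191164]), 'joint_efforts': array([ 3.42614712e-04, -3.92286730e+01,  1.88400185e+01,  4.18617055e+00,
       -4.57735514e-03, -4.77306088e-06]), 'position': array([230.90199127, 580.21698944, 252.20959362]), 'ee_rot': array([-5.61271889e-01,  8.27630753e-01, -6.46608490e-04, -8.86453389e-04]), 'contact_force': array([ 0.02305255,  0.00543113, -0.84691327]), 'wrist_torque': array([ 0.01762446,  0.03047993, -0.01077146]), 'gripper_width': 85.71102688854589}
top 375.23370121774735 375.23370121774735 311.60659175892755 203.6913083627008 [413.01720604  14.18713828 875.09124118] [ 0.7086566  -0.70102644  0.04933885 -0.06271708] 1
white_mid [([443.3, 208.0, 99.4], 0.96), ([327.8, 137.7, 100.7], 0.59)]
red_mid [([449.7, -214.3, 89.9], 0.9)]
yellow_mid [([457.1, -57.6, 71.4], 0.59)]
brown_mid [([457.6, 66.6, 58.8], 0.57)]
cup1 [([630.1, -137.6, 8.1], 0
[... 795 characters left out ...]
0.7)]
yellow_mid [([460.4, -56.0, 74.4], 0.84), ([453.7, -217.3, 81.9], 0.67)]
brown_mid [([456.3, 60.2, 64.2], 0.67)]
cup1 [([596.0, 147.0, 5.4], 0.88), ([627.7, -134.5, 8.8], 0.78), ([613.4, -36.0, 7.3], 0.76), ([611.4, 53.5, 10.2], 0.68)]
cup2 [([596.0, 147.0, 5.4], 0.88), ([627.7, -134.5, 8.8], 0.78), ([613.4, -36.0, 7.3], 0.76), ([611.4, 53.5, 10.2], 0.68)]
cup3 [([596.0, 147.0, 5.4], 0.88), ([627.7, -134.5, 8.8], 0.78), ([613.4, -36.0, 7.3], 0.76), ([611.4, 53.5, 10.2], 0.68)]
cup4 [([596.0, 147.0, 5.4], 0.88), ([627.7, -134.5, 8.8], 0.78), ([613.4, -36.0, 7.3], 0.76), ([611.4, 53.5, 10.2], 0.68)]
cutlery_mid [([694.3, -268.2, 34.1], 0.71)]
basket_mid [([630.4, 287.5, 31.7], 0.96)]
1.1
```

View pics/top0.png

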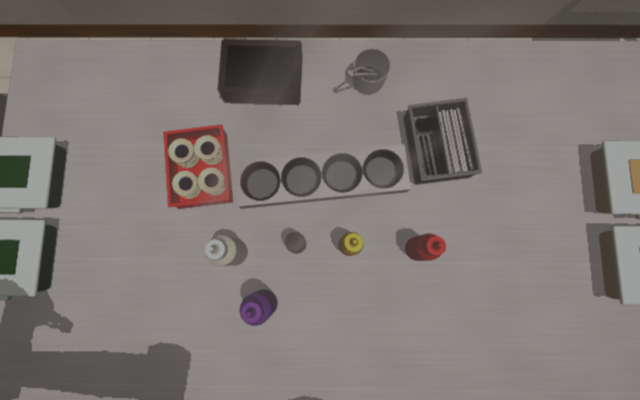

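View pics/side0.png

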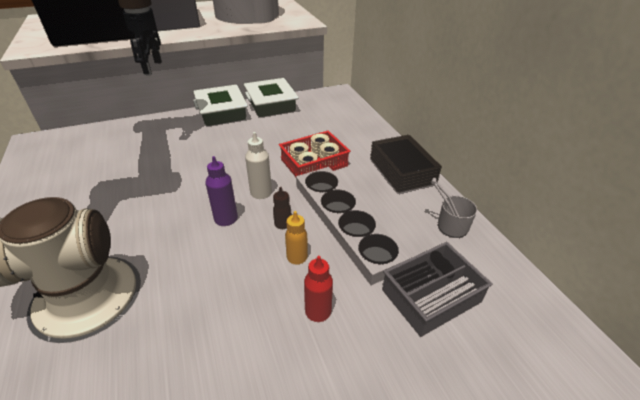

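The top view shows the basket at (197,167) on the robot's left, the cutlery box at (443,140) on its right, and the cups at (261,181), (301,177), (342,172) and (383,168). The bottles are white (220,248), brown (296,242), yellow (351,243) and red (428,247), with the purple look-alike at (256,308). So white goes to cup4, red to cup3, yellow to cup2 and brown to cup1. Next I'll refine the positions by fitting silhouettes.

```bash
cat > h.py <<'E'
import numpy as np, cv2
from scipy.spatial.transform import Rotation as R
from scipy.optimize import minimize
def proj(p,X):
    Rm=R.from_quat(p["orientation"]).as_matrix(); c=(np.atleast_2d(X)-p["origin"])@Rm
    return np.c_[p["fx"]*c[:,0]/c[:,2]+p["cx"], p["fy"]*c[:,1]/c[:,2]+p["cy"]]
def ray_z(p,uv,z):
    uv=np.atleast_2d(uv); Rm=R.from_quat(p["orientation"]).as_matrix()
    d=np.c_[(uv[:,0]-p["cx"])/p["fx"],(uv[:,1]-p["cy"])/p["fy"],np.ones(len(uv))]@Rm.T
    t=(z-p["origin"][2])/d[:,2]; return np.array(p["origin"])+t[:,None]*d
S=4
def ring(x,y,z,r,n=40):
    a=np.linspace(0,2*np.pi,n,endpoint=False); return np.c_[x+r*np.cos(a),y+r*np.sin(a),np.full(n,z)]
def sil(p,x,y,H,D):
    m=np.zeros((400*S,640*S),np.uint8)
    cb=H-48
    for (z0,r0,z1,r1) in ((0,D/2,cb-14,D/2),(cb-14,D/2,cb,17),(cb,19,H-24,19),(H-24,5,H,3.5)):
        P=proj(p,np.r_[ring(x,y,z0,r0),ring(x,y,z1,r1)])
        P=(P+.5)*S-.5
        cv2.fillConvexPoly(m,cv2.convexHull(np.round(P).astype(np.int32)),255)
    return cv2.resize(m,(640,400),interpolation=cv2.INTER_AREA)/255.
B=dict(white=(195,62),red=(170,56),yellow=(145,50),brown=(120,46))
E
python3 - <<'E'
from bench import telemetry, get_image, nets
from h import *
ini=dict(white=(441,208),red=(451,-215),yellow=(459,-57),brown=(457,63))
ps={n:get_image(n) for n in("top","side")}
for b,(H,D) in B.items():
    for combo in(("top",),("side",),("top","side")):
        ms={}
        for n in combo:
            o=nets.outline_of(ps[n],b+"_mid")
            # choose one whose pixels closest to ini
            u=proj(ps[n],[*ini[b],H/2])[0]
            best=min(o,key=lambda r:np.hypot(*(np.argwhere(r["pixels"]).mean(0)[::-1]-u))) if o else None
            if best is None: continue
            ms[n]=best["pixels"].astype(float)
        if not ms: print(b,combo,"none"); continue
        def f(v):
            t=0
            for n,m in ms.items():
                s=sil(ps[n],v[0],v[1],H,D); t+=np.abs(s-m).sum()/m.sum()
            return t
        r=minimize(f,ini[b],method="Nelder-Mead",options=dict(initial_simplex=[[ini[b][0]+a,ini[b][1]+c] for a,c in((-6,-6),(6,0),(0,6))],xatol=.2,fatol=1e-4))
        print(b,combo,r.x.round(1),round(r.fun,3))
print(telemetry.read_state()["clock"])
# cups
import itertools
for n in ps:
    c=[r["xyz"] for r in nets.pinpoint(ps[n],"cup1")]
    c=np.array(sorted(c,key=lambda a:-a[1])); print(n,c.round(1).tolist(),np.linalg.norm(np.diff(c[:,:2],axis=0),axis=1).round(1))
for l in("cutlery_mid","basket_mid"): print(l,[(r["xyz"],r["confidence"]) for r in nets.pinpoint(ps["side"],l)])
E
```

```text
white ('top',) [438.4 207.4] 0.094
white ('side',) [437.9 207.1] 0.075
white ('top', 'side') [438.3 208.4] 0.169
red ('top',) [ 451.4 -210.2] 0.058
red ('side',) [ 449.8 -214.8] 0.077
red ('top', 'side') [ 450.9 -212. ] 0.156
yellow ('top',) [457.3 -54.6] 0.049
yellow ('side',) [457.1 -58. ] 0.092
yellow ('top', 'side') [457.4 -55.1] 0.165
brown ('top',) [459.8  65.7] 0.063
brown ('side',) [458.3  64.5] 0.152
brown ('top', 'side') [459.   65.5] 0.235
2.0
top [[603.9, 147.2, 3.1], [611.2, 51.0, 1.7], [616.9, -44.0, 4.4], [627.9, -133.7, 5.6]] [96.5 95.2 90.4]
side [[594.8, 148.0, 7.9], [610.4, 53.7, 9.0], [620.4, -34.9, 6.0], [630.2, -136.4, 3.3]] [ 95.6  89.2 102. ]
cutlery_mid [([693.9, -265.6, 33.2], 0.94)]
basket_mid [([628.5, 290.2, 30.0], 0.75)]
```

```bash
python3 - <<'E'
from bench import get_image
from h import *
for n,box in (("top",(200,120,260,140)),("side",(230,120,260,180))):
    p=get_image(n); x0,y0,w,h=box
    im=cv2.resize(p["frame"],None,fx=3,fy=3,interpolation=cv2.INTER_CUBIC)
    im=cv2.convertScaleAbs(im,alpha=1.5)
    for c in ((599.8,146.5),(609.3,53),(618.9,-40.6),(628.4,-134.1)):
        for z,col in((40,(0,255,0)),(6,(0,255,255))):
            P=((proj(p,ring(*c,z,40))+.5)*3-.5).round().astype(np.int32); cv2.polylines(im,[P],True,col,1)
    for c,b in (((438.3,207.7),"white"),((450.8,-212.5),"red"),((457.3,-56),"yellow"),((459,65.2),"brown")):
        H,D=B[b]
        for z in(H-24,H-48):
            P=((proj(p,ring(*c,z,19))+.5)*3-.5).round().astype(np.int32); cv2.polylines(im,[P],True,(255,255,0),1)
    cv2.imwrite(f"pics/ov_{n}.png",im[y0*3:(y0+h)*3,x0*3:(x0+w)*3])
E
```

```text
(no output)
```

View pics/ov_top.png

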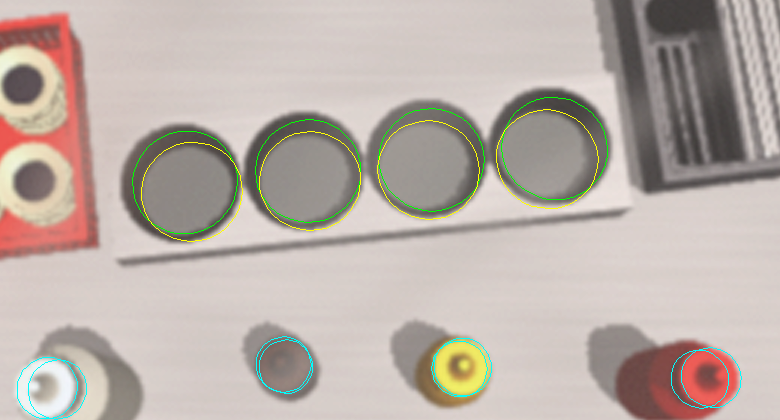

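View pics/ov_side.png

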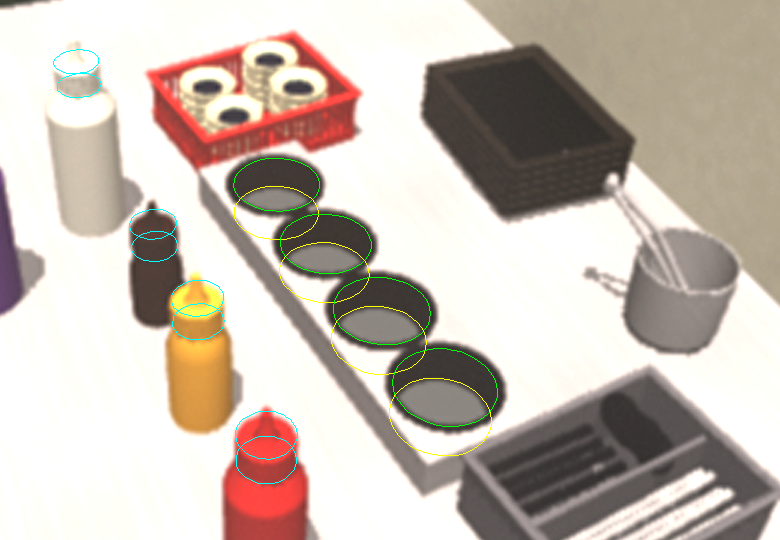

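The cup rings match to within about 2 mm in both views (about 1 px, or 2 mm, toward +y in the top view), and the cap rings sit on the caps. I'll pick in the order red, yellow, brown, white, which keeps the paths clear. First I turn the tool so that its x points along world −x, and travel toward red.

>>> {"op": "apply_moves", "data": {"steps": [{"hand": 0.8,"xyz": [3.3,-2.5,0],"delta_rot": [0,0,0.12]},{"hand": 0.8,"xyz": [6.5,-5.0,0],"delta_rot": [0,0,0.24]},{"hand": 0.8,"xyz": [9.8,-7.5,0],"delta_rot": [0,0,0.36]},{"hand": 0.8,"xyz": [13.1,-10.0,0],"delta_rot": [0,0,0.48]},{"hand": 0.8,"xyz": [16.4,-12.5,0],"delta_rot": [0,0,0.6]},{"hand": 0.8,"xyz": [19.6,-14.9,0],"delta_rot": [0,0,0.72]},{"hand": 0.8,"xyz": [22.9,-17.4,0],"delta_rot": [0,0,0.84]},{"hand": 0.8,"xyz": [26.2,-19.9,0],"delta_rot": [0,0,0.96]},{"hand": 0.8,"xyz": [29.4,-22.4,0],"delta_rot": [0,0,1.08]},{"hand": 0.8,"xyz": [32.7,-24.9,0],"delta_rot": [0,0,1.192]},{"hand": 0.8,"xyz": [32.7,-24.9,0],"delta_rot": [0,0,1.192]},{"hand": 0.8,"xyz": [32.7,-24.9,0],"delta_rot": [0,0,1.192]}]}}

```text
clock: 3.3
position: [341.9, 183.1, 253.8]
ee_rot: [0.002, 1.0, 0.001, 0.0]
contact_force: [0.4, 0.0, 1.5]
gripper_width: 68.5
```

>>> {"op": "apply_moves", "data": {"steps": [{"hand": 0.8,"xyz": [-1,-3.7,0],"delta_rot": [0,0,0]},{"hand": 0.8,"xyz": [-2,-7.4,0],"delta_rot": [0,0,0]},{"hand": 0.8,"xyz": [-3,-11.0,0],"delta_rot": [0,0,0]},{"hand": 0.8,"xyz": [-4,-14.6,0],"delta_rot": [0,0,0]},{"hand": 0.8,"xyz": [-5,-18.2,0],"delta_rot": [0,0,0]},{"hand": 0.8,"xyz": [-6,-21.8,0],"delta_rot": [0,0,0]},{"hand": 0.8,"xyz": [-7,-25.4,0],"delta_rot": [0,0,0]},{"hand": 0.8,"xyz": [-8,-29.0,0],"delta_rot": [0,0,0]},{"hand": 0.8,"xyz": [-9,-32.6,0],"delta_rot": [0,0,0]},{"hand": 0.8,"xyz": [-10,-36.2,0],"delta_rot": [0,0,0]},{"hand": 0.8,"xyz": [-11,-39.6,0],"delta_rot": [0,0,0]},{"hand": 0.8,"xyz": [-11,-39.6,0],"delta_rot": [0,0,0]}]}}

```text
clock: 4.3
position: [454.1, -214.8, 252.6]
ee_rot: [0.001, 1.0, -0.001, 0.0]
contact_force: [1.4, 0.4, 0.4]
gripper_width: 68.2
```

```bash
python3 - <<'E'
from bench import telemetry, get_image, nets
import cv2
p=get_image("wrist"); cv2.imwrite("pics/w_red.png",p["frame"])
s=telemetry.read_state(); print(s["position"],s["ee_rot"],s["joints"],s["clock"])
print([(r["xyz"],r["confidence"]) for r in nets.pinpoint(p,"red_mid")],p["origin"])
E
```

```text
[ 453.0607341  -212.78908269  252.46089801] [ 1.13459898e-03  9.99999246e-01 -1.05930260e-04 -4.58554657e-04] [-1.13966803e-01  1.73314921e-01 -2.91105797e-01  3.50789216e-04
 -1.10726306e+00  1.11540623e-01] 4.35
[] [ 453.65275104 -284.70309812  373.68421721]
```

View pics/w_red.png

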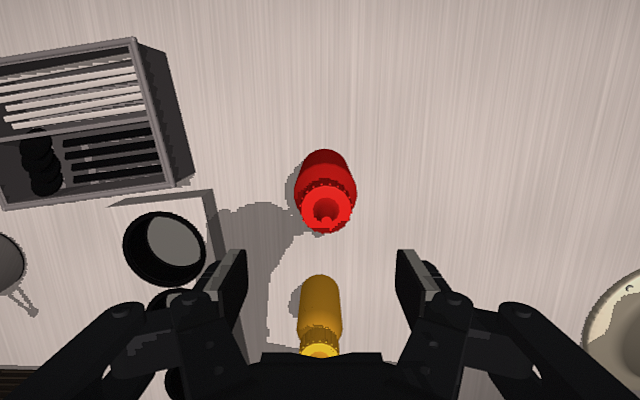

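The wrist view shows the red cap at (326,207), midway between the jaws (finger tips at about x=228 and x=412), with the yellow bottle behind at (320,330). I'll check the lateral offset with a fit on this view.

```bash
cat > wfit.py <<'E'
import sys
from bench import telemetry, get_image, nets
from h import *
def hsvmask(im,b):
    h=cv2.cvtColor(im,cv2.COLOR_BGR2HSV)
    if b=="red": return ((h[...,0]<8)|(h[...,0]>172))&(h[...,1]>150)&(h[...,2]>60)
    if b=="yellow": return (h[...,0]>12)&(h[...,0]<35)&(h[...,1]>140)&(h[...,2]>60)
b,x,y=sys.argv[1],float(sys.argv[2]),float(sys.argv[3]); H,D=B[b]
p=get_image("wrist"); cv2.imwrite(f"pics/wf_{b}.png",p["frame"])
m=hsvmask(p["frame"],b)
if m is None:
    o=nets.outline_of(p,b+"_mid"); print([(r["confidence"],np.argwhere(r["pixels"]).mean(0).round()) for r in o])
    m=o[0]["pixels"]
n,l,st,ce=cv2.connectedComponentsWithStats(m.astype(np.uint8)); u=proj(p,[x,y,H/2])[0]
k=min([i for i in range(1,n) if st[i,4]>300],key=lambda i:np.hypot(*(ce[i]-u))); m=(l==k).astype(float)
f=lambda v:np.abs(sil(p,v[0],v[1],H,D)-m).sum()/m.sum()
r=minimize(f,(x,y),method="Nelder-Mead",options=dict(initial_simplex=[[x-6,y-6],[x+6,y],[x,y+6]],xatol=.2,fatol=1e-4))
s=telemetry.read_state()
print(b,r.x.round(1),round(r.fun,3),"tcp",s["position"].round(1),"clock",s["clock"])
E
python3 wfit.py red 451 -212
```

```text
red [ 450.9 -211.8] 0.071 tcp [ 452.1 -210.7  252.8] clock 4.45
```

>>> {"op": "apply_moves", "data": {"steps": [{"hand": 0.8,"xyz": [0,0,2.5],"delta_rot": [0,0,0]},{"hand": 0.8,"xyz": [0,0,5.0],"delta_rot": [0,0,0]},{"hand": 0.8,"xyz": [0,0,7.0],"delta_rot": [0,0,0]},{"hand": 0.8,"xyz": [0,0,9.0],"delta_rot": [0,0,0]},{"hand": 0.8,"xyz": [0,0,10.2],"delta_rot": [0,0,0]},{"hand": 0.8,"xyz": [0,0,10.8],"delta_rot": [0,0,0]},{"hand": 0.8,"xyz": [0,0,10.8],"delta_rot": [0,0,0]},{"hand": 0.3,"xyz": [0,0,10.8],"delta_rot": [0,0,0]},{"hand": 0.3,"xyz": [0,0,10.8],"delta_rot": [0,0,0]},{"hand": 0.3,"xyz": [0,0,10.8],"delta_rot": [0,0,0]},{"hand": 0.3,"xyz": [0,0,10.8],"delta_rot": [0,0,0]},{"hand": 0.3,"xyz": [0,0,10.8],"delta_rot": [0,0,0]}]}}

```text
clock: 5.45
position: [452.3, -211.5, 146.8]
ee_rot: [-0.0, 1.0, -0.0, 0.001]
contact_force: [-2.1, 1.2, 5.9]
gripper_width: 35.9
```

>>> {"op": "apply_moves", "data": {"steps": [{"hand": 0,"xyz": [0,0,0],"delta_rot": [0,0,0]},{"hand": 0,"xyz": [0,0,0],"delta_rot": [0,0,0]},{"hand": 0,"xyz": [0,0,0],"delta_rot": [0,0,0]},{"hand": 0,"xyz": [0,0,-1],"delta_rot": [0,0,0]},{"hand": 0,"xyz": [0,0,-2],"delta_rot": [0,0,0]},{"hand": 0,"xyz": [0,0,-3],"delta_rot": [0,0,0]},{"hand": 0,"xyz": [0,0,-3],"delta_rot": [0,0,0]},{"hand": 0,"xyz": [0,0,-3],"delta_rot": [0,0,0]}]}}

```text
clock: 6.12
position: [451.3, -211.1, 175.2]
ee_rot: [0.0, 1.0, 0.0, 0.0]
contact_force: [-0.2, -0.6, -3.9]
gripper_width: 35.6
```

```bash
python3 - <<'E'
from bench import telemetry, get_image
import cv2
for n in("side","wrist"):
    p=get_image(n); cv2.imwrite(f"pics/g_red_{n}.png",p["frame"])
E
```

```text
(no output)
```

View pics/g_red_side.png

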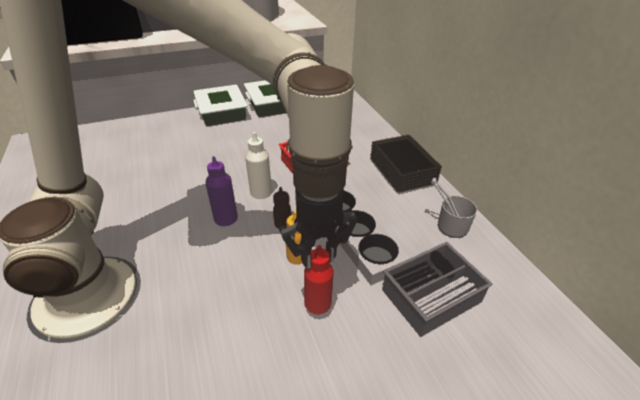

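View pics/g_red_wrist.png

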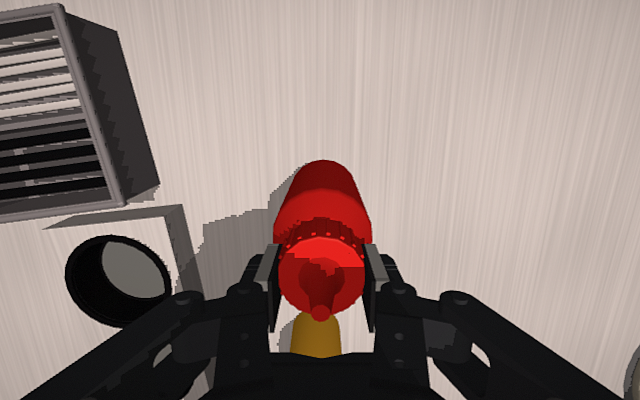

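Red is held by the cap, centred in the pads (322,285), and lifted about 30 mm. I'll carry it to cup3.

>>> {"op": "apply_moves", "data": {"steps": [{"hand": 0,"xyz": [0,0,-2],"delta_rot": [0,0,0]},{"hand": 0,"xyz": [-1.0,1.0,-4],"delta_rot": [0,0,0]},{"hand": 0,"xyz": [-3.0,3.1,-4],"delta_rot": [0,0,0]},{"hand": 0,"xyz": [-5.2,5.4,-4],"delta_rot": [0,0,0]},{"hand": 0,"xyz": [-7.4,7.6,-4],"delta_rot": [0,0,0]},{"hand": 0,"xyz": [-9.6,9.9,-4],"delta_rot": [0,0,0]},{"hand": 0,"xyz": [-11.8,12.2,-4],"delta_rot": [0,0,0]},{"hand": 0,"xyz": [-14.0,14.4,-4],"delta_rot": [0,0,0]},{"hand": 0,"xyz": [-15.8,16.3,-4],"delta_rot": [0,0,0]},{"hand": 0,"xyz": [-16.8,17.3,-4],"delta_rot": [0,0,0]},{"hand": 0,"xyz": [-16.8,17.3,-4],"delta_rot": [0,0,0]},{"hand": 0,"xyz": [-16.8,17.3,-4],"delta_rot": [0,0,0]}]}}

```text
clock: 7.22
position: [619.0, -37.9, 213.7]
ee_rot: [-0.0, 1.0, -0.0, -0.002]
contact_force: [-1.0, -0.1, -2.7]
gripper_width: 36.0
```

```bash
python3 - <<'E'
from bench import telemetry, get_image
import cv2
for n in("side","wrist"):
    p=get_image(n); cv2.imwrite(f"pics/h_red_{n}.png",p["frame"])
print(telemetry.read_state()["position"])
E
```

```text
[618.4833889  -38.88722355 214.54838056]
```

View pics/h_red_side.png

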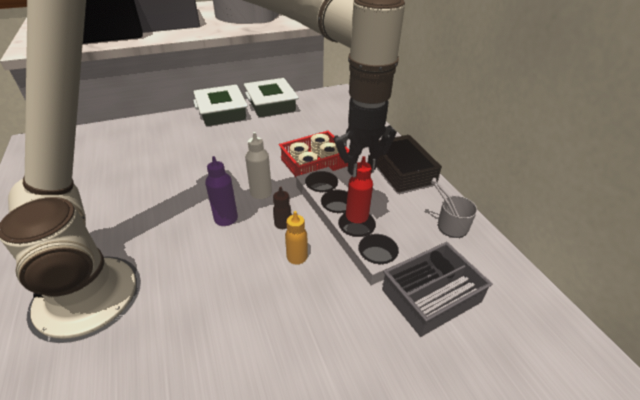

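View pics/h_red_wrist.png

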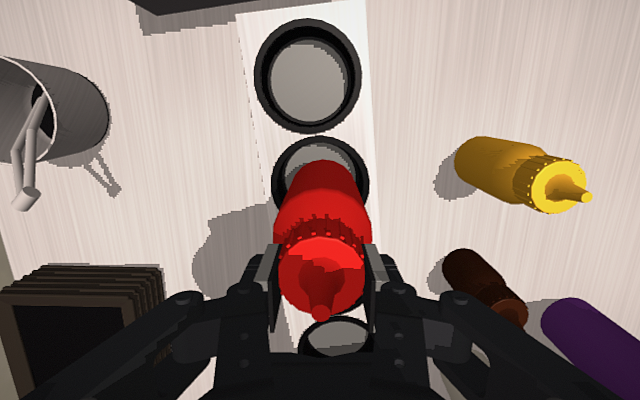

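Red hangs over cup3: cup centre x is about 320 and the bottle about 322 in the wrist view. I'll lower it.

>>> {"op": "apply_moves", "data": {"steps": [{"hand": 0,"xyz": [0,0,1.5],"delta_rot": [0,0,0]},{"hand": 0,"xyz": [0,0,3.0],"delta_rot": [0,0,0]},{"hand": 0,"xyz": [0,0,4.3],"delta_rot": [0,0,0]},{"hand": 0,"xyz": [0,0,5.3],"delta_rot": [0,0,0]},{"hand": 0,"xyz": [0,0,5.9],"delta_rot": [0,0,0]},{"hand": 0,"xyz": [0,0,6.1],"delta_rot": [0,0,0]},{"hand": 0,"xyz": [0,0,6.2],"delta_rot": [0,0,0]},{"hand": 0,"xyz": [0,0,6.3],"delta_rot": [0,0,0]},{"hand": 0,"xyz": [0,0,6.4],"delta_rot": [0,0,0]},{"hand": 0,"xyz": [0,0,6.4],"delta_rot": [0,0,0]}]}}

```text
clock: 8.15
position: [620.0, -38.3, 152.9]
ee_rot: [-0.0, 1.0, -0.0, 0.001]
contact_force: [-2.3, -0.2, 2.7]
gripper_width: 36.0
```

>>> {"op": "apply_moves", "data": {"steps": [{"hand": 0,"xyz": [0,0,0.1],"delta_rot": [0,0,0]},{"hand": 0,"xyz": [0,0,0.1],"delta_rot": [0,0,0]}]}}

```text
clock: 8.32
position: [620.1, -38.4, 152.9]
ee_rot: [-0.0, 1.0, -0.0, 0.001]
contact_force: [-3.2, 0.0, 7.9]
gripper_width: 36.0
```

>>> {"op": "apply_moves", "data": {"steps": [{"hand": 0.55,"xyz": [0,0,0],"delta_rot": [0,0,0]},{"hand": 0.65,"xyz": [0,0,0],"delta_rot": [0,0,0]},{"hand": 0.7,"xyz": [0,0,0],"delta_rot": [0,0,0]},{"hand": 0.7,"xyz": [0,0,0],"delta_rot": [0,0,0]},{"hand": 0.7,"xyz": [0,0,-1],"delta_rot": [0,0,0]},{"hand": 0.7,"xyz": [0,0,-3],"delta_rot": [0,0,0]},{"hand": 0.7,"xyz": [0,0,-5.5],"delta_rot": [0,0,0]},{"hand": 0.7,"xyz": [0,0,-8],"delta_rot": [0,0,0]},{"hand": 0.7,"xyz": [0,0,-10],"delta_rot": [0,0,0]},{"hand": 0.7,"xyz": [0,0,-10],"delta_rot": [0,0,0]}]}}

```text
clock: 9.15
position: [622.0, -38.3, 256.6]
ee_rot: [-0.0, 1.0, -0.0, 0.005]
contact_force: [0.8, 0.4, 0.9]
gripper_width: 59.6
```

```bash
python3 - <<'E'
from bench import telemetry, get_image
import cv2
for n in("side","wrist"):
    p=get_image(n); cv2.imwrite(f"pics/r_red_{n}.png",p["frame"])
print(telemetry.read_state()["position"])
E
```

```text
[619.85574312 -38.11346607 251.77109876]
```

View pics/r_red_wrist.png

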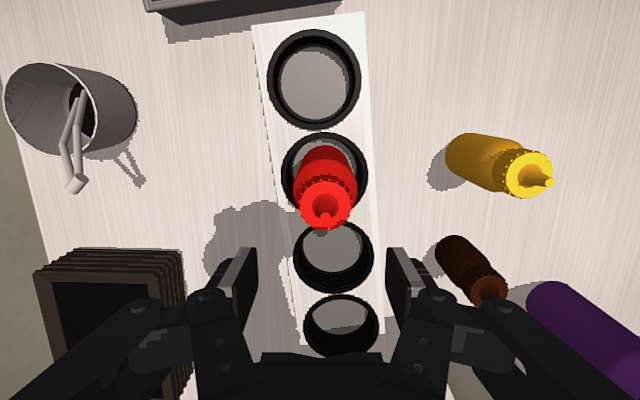

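View pics/r_red_side.png

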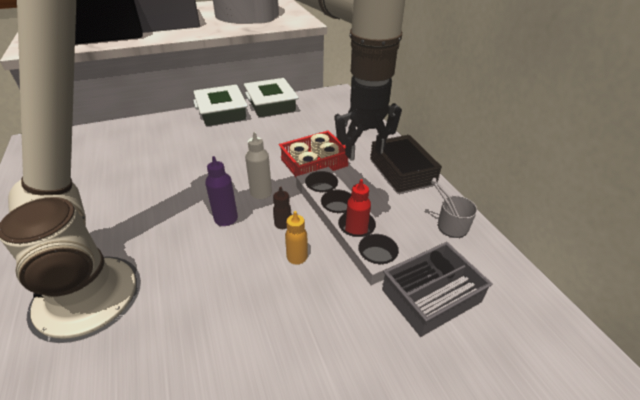

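Red stands upright in cup3 (side view 357,212) and the fingers are clear. Next is yellow.

>>> {"op": "apply_moves", "data": {"steps": [{"hand": 0.75,"xyz": [2.5,-0.3,0],"delta_rot": [0,0,0]},{"hand": 0.75,"xyz": [5.5,-0.6,0],"delta_rot": [0,0,0]},{"hand": 0.75,"xyz": [9,-0.9,0],"delta_rot": [0,0,0]},{"hand": 0.75,"xyz": [12,-1.2,0],"delta_rot": [0,0,0]},{"hand": 0.75,"xyz": [14.5,-1.5,0],"delta_rot": [0,0,0]},{"hand": 0.75,"xyz": [16.2,-1.7,2],"delta_rot": [0,0,0]},{"hand": 0.75,"xyz": [16.2,-1.7,4],"delta_rot": [0,0,0]},{"hand": 0.75,"xyz": [16.2,-1.7,4],"delta_rot": [0,0,0]},{"hand": 0.75,"xyz": [16.2,-1.7,4],"delta_rot": [0,0,0]}]}}

```text
clock: 10.0
position: [456.9, -55.4, 209.5]
ee_rot: [-0.0, 1.0, -0.0, -0.002]
contact_force: [1.4, -0.5, 0.9]
gripper_width: 63.7
```

```bash
python3 wfit.py yellow 457 -56
```

```text
yellow [456.5 -55.6] 0.055 tcp [458.  -55.3 210.4] clock 10.05
```

View pics/wf_yellow.png

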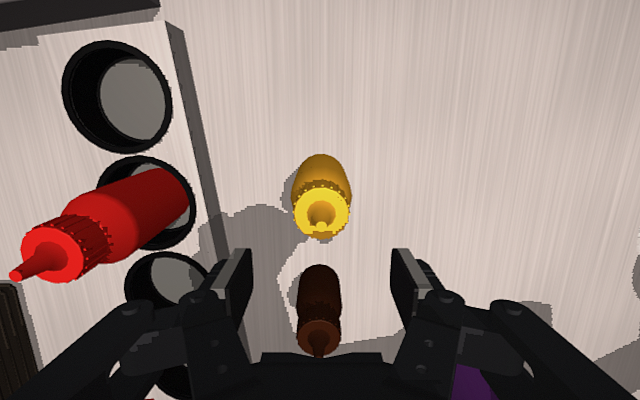

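The yellow cap at (321,212) is centred between the jaws, and the fit agrees. I'll lower, grip and lift.

>>> {"op": "apply_moves", "data": {"steps": [{"hand": 0.75,"xyz": [0,0,2.5],"delta_rot": [0,0,0]},{"hand": 0.75,"xyz": [0,0,5.0],"delta_rot": [0,0,0]},{"hand": 0.75,"xyz": [0,0,7.2],"delta_rot": [0,0,0]},{"hand": 0.75,"xyz": [0,0,8.5],"delta_rot": [0,0,0]},{"hand": 0.75,"xyz": [0,0,9.0],"delta_rot": [0,0,0]},{"hand": 0.75,"xyz": [0,0,9.0],"delta_rot": [0,0,0]},{"hand": 0.3,"xyz": [0,0,9.0],"delta_rot": [0,0,0]},{"hand": 0.2,"xyz": [0,0,9.0],"delta_rot": [0,0,0]},{"hand": 0,"xyz": [0,0,9.0],"delta_rot": [0,0,0]},{"hand": 0,"xyz": [0,0,9.0],"delta_rot": [0,0,0]},{"hand": 0,"xyz": [0,0,9.0],"delta_rot": [0,0,0]},{"hand": 0,"xyz": [0,0,9.0],"delta_rot": [0,0,0]}]}}

```text
clock: 11.05
position: [458.5, -55.1, 121.8]
ee_rot: [-0.0, 1.0, 0.0, 0.002]
contact_force: [-2.3, -0.1, 7.0]
gripper_width: 35.9
```

>>> {"op": "apply_moves", "data": {"steps": [{"hand": 0,"xyz": [0,0,-2],"delta_rot": [0,0,0]},{"hand": 0,"xyz": [0,0,-4.5],"delta_rot": [0,0,0]},{"hand": 0,"xyz": [-1.0,0.7,-7],"delta_rot": [0,0,0]},{"hand": 0,"xyz": [-3.0,2.2,-7],"delta_rot": [0,0,0]},{"hand": 0,"xyz": [-5.5,4.0,-7],"delta_rot": [0,0,0]},{"hand": 0,"xyz": [-8.0,5.8,-7],"delta_rot": [0,0,0]},{"hand": 0,"xyz": [-10.5,7.6,-7],"delta_rot": [0,0,0]},{"hand": 0,"xyz": [-12.8,9.3,-7],"delta_rot": [0,0,0]},{"hand": 0,"xyz": [-14.5,10.5,-7],"delta_rot": [0,0,0]},{"hand": 0,"xyz": [-15.2,11.0,-7],"delta_rot": [0,0,0]},{"hand": 0,"xyz": [-15.2,11.0,-7],"delta_rot": [0,0,0]},{"hand": 0,"xyz": [-15.2,11.0,-7],"delta_rot": [0,0,0]}]}}

```text
clock: 12.05
position: [608.5, 54.6, 189.5]
ee_rot: [0.0, 1.0, -0.0, -0.001]
contact_force: [-1.0, 0.5, -2.5]
gripper_width: 36.1
```

```bash
python3 - <<'E'
from bench import telemetry, get_image
import cv2
for n in("side","wrist"):
    p=get_image(n); cv2.imwrite(f"pics/h_yel_{n}.png",p["frame"])
print(telemetry.read_state()["position"],telemetry.read_state()["gripper_width"])
E
```

```text
[608.24958649  54.03210513 190.21714773] 35.97284154276575
```

View pics/h_yel_side.png

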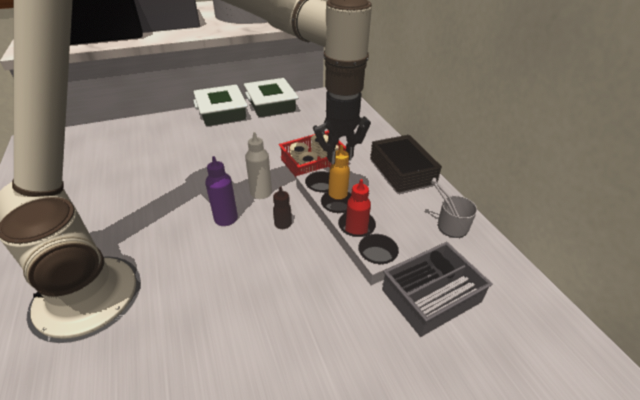

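View pics/h_yel_wrist.png

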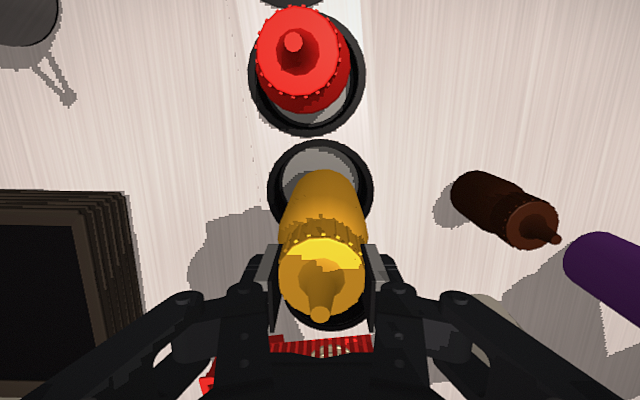

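Yellow is over cup2: cup x is about 320 and the bottle about 321. I'll lower it.

>>> {"op": "apply_moves", "data": {"steps": [{"hand": 0,"xyz": [0,0,1.5],"delta_rot": [0,0,0]},{"hand": 0,"xyz": [0,0,3.0],"delta_rot": [0,0,0]},{"hand": 0,"xyz": [0,0,4.3],"delta_rot": [0,0,0]},{"hand": 0,"xyz": [0,0,5.3],"delta_rot": [0,0,0]},{"hand": 0,"xyz": [0,0,5.9],"delta_rot": [0,0,0]},{"hand": 0,"xyz": [0,0,6.1],"delta_rot": [0,0,0]},{"hand": 0,"xyz": [0,0,6.2],"delta_rot": [0,0,0]},{"hand": 0,"xyz": [0,0,6.3],"delta_rot": [0,0,0]},{"hand": 0,"xyz": [0,0,6.4],"delta_rot": [0,0,0]},{"hand": 0,"xyz": [0,0,6.4],"delta_rot": [0,0,0]},{"hand": 0,"xyz": [0,0,6.5],"delta_rot": [0,0,0]},{"hand": 0,"xyz": [0,0,6.5],"delta_rot": [0,0,0]}]}}

```text
clock: 13.15
position: [610.1, 54.8, 127.9]
ee_rot: [-0.0, 1.0, -0.0, 0.001]
contact_force: [-2.9, -0.4, 8.1]
gripper_width: 36.2
```

>>> {"op": "apply_moves", "data": {"steps": [{"hand": 0.55,"xyz": [0,0,0],"delta_rot": [0,0,0]},{"hand": 0.65,"xyz": [0,0,0],"delta_rot": [0,0,0]},{"hand": 0.7,"xyz": [0,0,0],"delta_rot": [0,0,0]},{"hand": 0.7,"xyz": [0,0,0],"delta_rot": [0,0,0]},{"hand": 0.7,"xyz": [0,0,-1],"delta_rot": [0,0,0]},{"hand": 0.7,"xyz": [0,0,-3],"delta_rot": [0,0,0]},{"hand": 0.7,"xyz": [0,0,-5.5],"delta_rot": [0,0,0]},{"hand": 0.7,"xyz": [0,0,-8],"delta_rot": [0,0,0]},{"hand": 0.7,"xyz": [0,0,-10],"delta_rot": [0,0,0]},{"hand": 0.7,"xyz": [0,0,-10],"delta_rot": [0,0,0]}]}}

```text
clock: 13.98
position: [612.2, 55.2, 231.5]
ee_rot: [-0.001, 1.0, 0.001, 0.005]
contact_force: [0.4, 1.4, 1.4]
gripper_width: 59.7
```

>>> {"op": "apply_moves", "data": {"steps": [{"hand": 0.75,"xyz": [2.5,0.2,0],"delta_rot": [0,0,0]},{"hand": 0.75,"xyz": [5.5,0.4,0],"delta_rot": [0,0,0]},{"hand": 0.75,"xyz": [8.5,0.6,0],"delta_rot": [0,0,0]},{"hand": 0.75,"xyz": [11.5,0.8,0],"delta_rot": [0,0,0]},{"hand": 0.75,"xyz": [13.8,1.0,1],"delta_rot": [0,0,0]},{"hand": 0.75,"xyz": [15.0,1.1,2],"delta_rot": [0,0,0]},{"hand": 0.75,"xyz": [15.0,1.1,3],"delta_rot": [0,0,0]},{"hand": 0.75,"xyz": [15.0,1.1,4],"delta_rot": [0,0,0]},{"hand": 0.75,"xyz": [15.0,1.1,4],"delta_rot": [0,0,0]},{"hand": 0.75,"xyz": [15.0,1.1,4],"delta_rot": [0,0,0]}]}}

```text
clock: 14.82
position: [459.4, 65.7, 185.3]
ee_rot: [-0.0, 1.0, -0.0, -0.0]
contact_force: [0.7, 0.1, 0.2]
gripper_width: 64.3
```

```bash
python3 wfit.py brown 459 65.2
```

```text
[(0.59, array([200., 322.]))]
brown [458.5  65.5] 0.057 tcp [460.1  65.9 185.9] clock 14.9167
```

View pics/wf_brown.png

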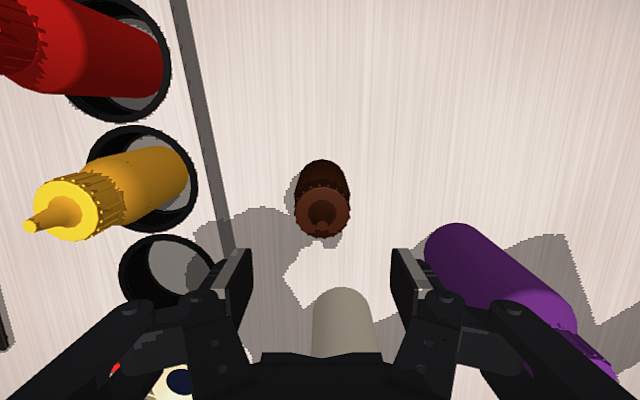

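The brown cap at (322,210) is centred, with white behind and purple to the side at (500,290). I'll grip it.

>>> {"op": "apply_moves", "data": {"steps": [{"hand": 0.75,"xyz": [0,0,2.5],"delta_rot": [0,0,0]},{"hand": 0.75,"xyz": [0,0,5.0],"delta_rot": [0,0,0]},{"hand": 0.75,"xyz": [0,0,7.2],"delta_rot": [0,0,0]},{"hand": 0.75,"xyz": [0,0,8.5],"delta_rot": [0,0,0]},{"hand": 0.75,"xyz": [0,0,9.0],"delta_rot": [0,0,0]},{"hand": 0.75,"xyz": [0,0,9.0],"delta_rot": [0,0,0]},{"hand": 0.3,"xyz": [0,0,9.0],"delta_rot": [0,0,0]},{"hand": 0.2,"xyz": [0,0,9.0],"delta_rot": [0,0,0]},{"hand": 0,"xyz": [0,0,9.0],"delta_rot": [0,0,0]},{"hand": 0,"xyz": [0,0,9.0],"delta_rot": [0,0,0]},{"hand": 0,"xyz": [0,0,9.0],"delta_rot": [0,0,0]},{"hand": 0,"xyz": [0,0,9.0],"delta_rot": [0,0,0]}]}}

```text
clock: 15.92
position: [460.3, 66.2, 96.8]
ee_rot: [-0.0, 1.0, 0.0, 0.001]
contact_force: [-1.0, 0.8, 6.8]
gripper_width: 36.1
```

>>> {"op": "apply_moves", "data": {"steps": [{"hand": 0,"xyz": [0,0,-2],"delta_rot": [0,0,0]},{"hand": 0,"xyz": [0,0,-4.5],"delta_rot": [0,0,0]},{"hand": 0,"xyz": [-1.0,0.6,-7],"delta_rot": [0,0,0]},{"hand": 0,"xyz": [-3.0,1.8,-8],"delta_rot": [0,0,0]},{"hand": 0,"xyz": [-5.5,3.2,-8],"delta_rot": [0,0,0]},{"hand": 0,"xyz": [-8.0,4.7,-8],"delta_rot": [0,0,0]},{"hand": 0,"xyz": [-10.5,6.1,-8],"delta_rot": [0,0,0]},{"hand": 0,"xyz": [-12.5,7.3,-8],"delta_rot": [0,0,0]},{"hand": 0,"xyz": [-13.6,8.0,-8],"delta_rot": [0,0,0]},{"hand": 0,"xyz": [-14.1,8.3,-8],"delta_rot": [0,0,0]},{"hand": 0,"xyz": [-14.1,8.3,-8],"delta_rot": [0,0,0]},{"hand": 0,"xyz": [-14.1,8.3,-8],"delta_rot": [0,0,0]}]}}

```text
clock: 16.92
position: [599.7, 148.4, 175.0]
ee_rot: [0.0, 1.0, -0.0, -0.001]
contact_force: [-0.8, -0.4, -1.4]
gripper_width: 36.1
```

```bash
python3 - <<'E'
from bench import telemetry, get_image
import cv2, numpy as np
a=[get_image(n)["frame"] for n in("side","wrist")]
cv2.imwrite("pics/h_br.png",cv2.resize(np.vstack([a[0],a[1]]),(480,600)))
print(telemetry.read_state()["position"],telemetry.read_state()["gripper_width"])
E
```

```text
[599.52511537 148.21686249 175.42742241] 35.96836502854371
```

View pics/h_br.png

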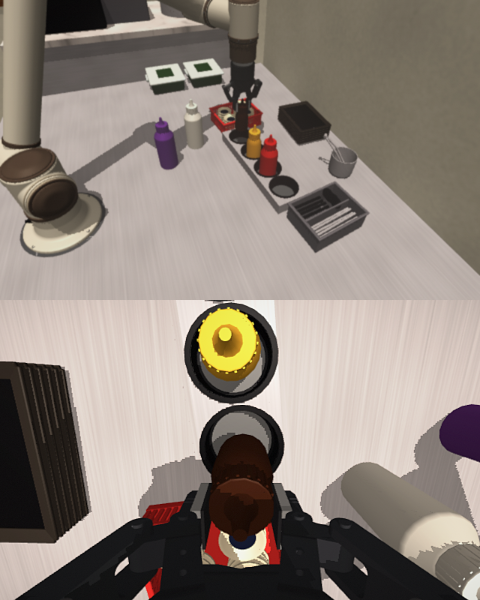

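Brown is over cup1 (wrist view: cup at x≈241, bottle at x≈241 in the scaled picture). I'll lower it.

>>> {"op": "apply_moves", "data": {"steps": [{"hand": 0,"xyz": [0,0,2.0],"delta_rot": [0,0,0]},{"hand": 0,"xyz": [0,0,4.0],"delta_rot": [0,0,0]},{"hand": 0,"xyz": [0,0,5.3],"delta_rot": [0,0,0]},{"hand": 0,"xyz": [0,0,6.3],"delta_rot": [0,0,0]},{"hand": 0,"xyz": [0,0,6.9],"delta_rot": [0,0,0]},{"hand": 0,"xyz": [0,0,7.1],"delta_rot": [0,0,0]},{"hand": 0,"xyz": [0,0,7.2],"delta_rot": [0,0,0]},{"hand": 0,"xyz": [0,0,7.3],"delta_rot": [0,0,0]},{"hand": 0,"xyz": [0,0,7.4],"delta_rot": [0,0,0]},{"hand": 0,"xyz": [0,0,7.4],"delta_rot": [0,0,0]},{"hand": 0,"xyz": [0,0,7.5],"delta_rot": [0,0,0]},{"hand": 0,"xyz": [0,0,7.5],"delta_rot": [0,0,0]}]}}

```text
clock: 18.02
position: [601.1, 149.0, 102.8]
ee_rot: [-0.0, 1.0, 0.0, 0.001]
contact_force: [-3.5, 0.1, 9.1]
gripper_width: 35.7
```

>>> {"op": "apply_moves", "data": {"steps": [{"hand": 0.55,"xyz": [0,0,0],"delta_rot": [0,0,0]},{"hand": 0.65,"xyz": [0,0,0],"delta_rot": [0,0,0]},{"hand": 0.7,"xyz": [0,0,0],"delta_rot": [0,0,0]},{"hand": 0.7,"xyz": [0,0,0],"delta_rot": [0,0,0]},{"hand": 0.7,"xyz": [0,0,-1],"delta_rot": [0,0,0]},{"hand": 0.7,"xyz": [0,0,-3],"delta_rot": [0,0,0]},{"hand": 0.7,"xyz": [0,0,-6],"delta_rot": [0,0,0]},{"hand": 0.7,"xyz": [0,0,-9],"delta_rot": [0,0,0]},{"hand": 0.7,"xyz": [0,0,-12],"delta_rot": [0,0,0]},{"hand": 0.7,"xyz": [0,0,-14.5],"delta_rot": [0,0,0]},{"hand": 0.7,"xyz": [0,0,-15.5],"delta_rot": [0,0,0]},{"hand": 0.7,"xyz": [0,0,-15.5],"delta_rot": [0,0,0]}]}}

```text
clock: 19.02
position: [601.8, 149.2, 259.1]
ee_rot: [-0.0, 1.0, 0.001, 0.003]
contact_force: [-0.5, -0.0, 0.1]
gripper_width: 60.0
```

>>> {"op": "apply_moves", "data": {"steps": [{"hand": 0.75,"xyz": [2.5,0.9,0],"delta_rot": [0,0,0]},{"hand": 0.75,"xyz": [5.5,2.0,0],"delta_rot": [0,0,0]},{"hand": 0.75,"xyz": [8.5,3.1,0],"delta_rot": [0,0,0]},{"hand": 0.75,"xyz": [11.5,4.2,0],"delta_rot": [0,0,0]},{"hand": 0.75,"xyz": [14.0,5.2,0],"delta_rot": [0,0,0]},{"hand": 0.75,"xyz": [15.6,5.7,0],"delta_rot": [0,0,0]},{"hand": 0.75,"xyz": [16.2,6.0,0],"delta_rot": [0,0,0]},{"hand": 0.75,"xyz": [16.2,6.0,0],"delta_rot": [0,0,0]},{"hand": 0.75,"xyz": [16.2,6.0,0],"delta_rot": [0,0,0]}]}}

```text
clock: 19.77
position: [438.6, 208.8, 254.6]
ee_rot: [-0.0, 1.0, -0.0, -0.0]
contact_force: [-0.3, 0.0, -0.2]
gripper_width: 64.1
```

```bash
python3 wfit.py white 438.3 207.7
```

```text
[(0.68, array([193., 322.])), (0.65, array([103., 470.])), (0.19, array([117., 148.]))]
white [437.2 208.8] 0.061 tcp [439.2 208.6 254.7] clock 19.8667
```

View pics/wf_white.png

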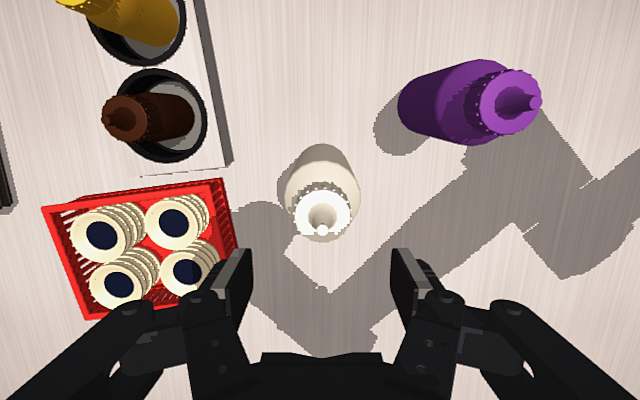

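The white cap at (322,213) is centred, and purple is well clear at (480,100). I'll grip it.

>>> {"op": "apply_moves", "data": {"steps": [{"hand": 0.75,"xyz": [0,0,2.5],"delta_rot": [0,0,0]},{"hand": 0.75,"xyz": [0,0,5.0],"delta_rot": [0,0,0]},{"hand": 0.75,"xyz": [0,0,7.0],"delta_rot": [0,0,0]},{"hand": 0.75,"xyz": [0,0,8.0],"delta_rot": [0,0,0]},{"hand": 0.75,"xyz": [0,0,8.5],"delta_rot": [0,0,0]},{"hand": 0.75,"xyz": [0,0,8.5],"delta_rot": [0,0,0]},{"hand": 0.3,"xyz": [0,0,8.5],"delta_rot": [0,0,0]},{"hand": 0.2,"xyz": [0,0,8.5],"delta_rot": [0,0,0]},{"hand": 0,"xyz": [0,0,8.5],"delta_rot": [0,0,0]},{"hand": 0,"xyz": [0,0,8.5],"delta_rot": [0,0,0]},{"hand": 0,"xyz": [0,0,8.5],"delta_rot": [0,0,0]},{"hand": 0,"xyz": [0,0,8.5],"delta_rot": [0,0,0]}]}}

```text
clock: 20.87
position: [439.2, 209.3, 171.5]
ee_rot: [-0.0, 1.0, 0.001, 0.001]
contact_force: [-0.5, -0.0, 4.7]
gripper_width: 36.0
```

>>> {"op": "apply_moves", "data": {"steps": [{"hand": 0,"xyz": [0,0,-2],"delta_rot": [0,0,0]},{"hand": 0,"xyz": [0,0,-4.5],"delta_rot": [0,0,0]},{"hand": 0,"xyz": [0,-1,-7],"delta_rot": [0,0,0]},{"hand": 0,"xyz": [0,-3,-7.5],"delta_rot": [0,0,0]},{"hand": 0,"xyz": [0,-6,-7.5],"delta_rot": [0,0,0]},{"hand": 0,"xyz": [0,-9,-7.5],"delta_rot": [0,0,0]},{"hand": 0,"xyz": [0,-12,-7.5],"delta_rot": [0,0,0]},{"hand": 0,"xyz": [0,-15,-7.5],"delta_rot": [0,0,0]},{"hand": 0,"xyz": [0,-18,-7.5],"delta_rot": [0,0,0]},{"hand": 0,"xyz": [0,-21,-7.5],"delta_rot": [0,0,0]},{"hand": 0,"xyz": [0,-23,-7.5],"delta_rot": [0,0,0]},{"hand": 0,"xyz": [0,-24.2,-7.5],"delta_rot": [0,0,0]}]}}

```text
clock: 21.87
position: [437.0, -35.2, 244.2]
ee_rot: [0.001, 1.0, 0.0, -0.001]
contact_force: [-0.0, 0.3, -3.0]
gripper_width: 35.9
```

>>> {"op": "apply_moves", "data": {"steps": [{"hand": 0,"xyz": [-0.5,-2.0,0],"delta_rot": [0,0,0]},{"hand": 0,"xyz": [-2.0,-4.5,0],"delta_rot": [0,0,0]},{"hand": 0,"xyz": [-4.0,-6.8,0],"delta_rot": [0,0,0]},{"hand": 0,"xyz": [-6.0,-8.8,0],"delta_rot": [0,0,0]},{"hand": 0,"xyz": [-8.5,-9.8,0],"delta_rot": [0,0,0]},{"hand": 0,"xyz": [-11.0,-10.0,0],"delta_rot": [0,0,0]},{"hand": 0,"xyz": [-13.5,-10.0,0],"delta_rot": [0,0,0]},{"hand": 0,"xyz": [-16.0,-10.0,0],"delta_rot": [0,0,0]},{"hand": 0,"xyz": [-18.0,-10.0,0],"delta_rot": [0,0,0]},{"hand": 0,"xyz": [-19.0,-10.0,0],"delta_rot": [0,0,0]},{"hand": 0,"xyz": [-19.0,-10.0,0],"delta_rot": [0,0,0]},{"hand": 0,"xyz": [-19.0,-10.0,0],"delta_rot": [0,0,0]}]}}

```text
clock: 22.87
position: [627.8, -132.9, 243.2]
ee_rot: [0.0, 1.0, 0.0, -0.002]
contact_force: [-0.7, 0.4, -2.6]
gripper_width: 36.2
```

```bash
python3 - <<'E'
from bench import telemetry, get_image, nets
from h import *
for n in("side","wrist","top"):
    p=get_image(n); im=p["frame"].copy()
    print(n,[(r["xyz"],round(r["confidence"],2)) for r in nets.pinpoint(p,"cup4")])
    s=telemetry.read_state()["position"]
    P=proj(p,ring(628.5,-133,40,40)).round().astype(np.int32); cv2.polylines(im,[P],True,(0,255,0),1)
    for z in (78,78+147): # held bottle underside
        P=proj(p,ring(s[0],s[1]+.3,z,31 if z<100 else 19)).round().astype(np.int32); cv2.polylines(im,[P],True,(255,255,0),1)
    cv2.imwrite(f"pics/h_wh_{n}.png",im)
print(telemetry.read_state()["position"],telemetry.read_state()["gripper_width"])
E
```

```text
side [([629.7, -135.8, 4.1], 0.88), ([612.6, 55.1, 8.4], 0.67), ([594.8, 147.3, 9.0], 0.6), ([619.8, -38.5, 5.7], 0.6)]
wrist []
top [([628.2, -135.8, 5.7], 0.78)]
[ 627.93301053 -133.18892074  245.73553733] 36.28493064666766
```

View pics/h_wh_wrist.png

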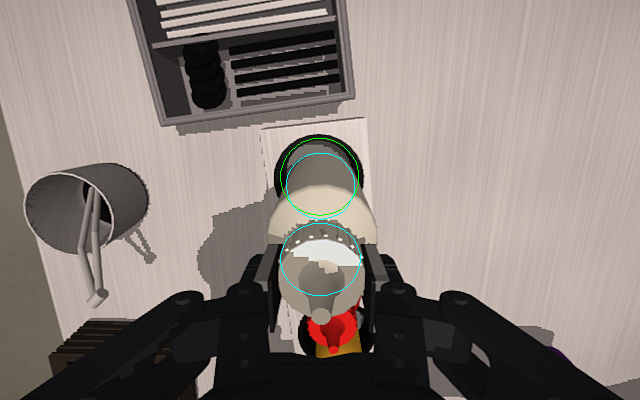

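View pics/h_wh_side.png

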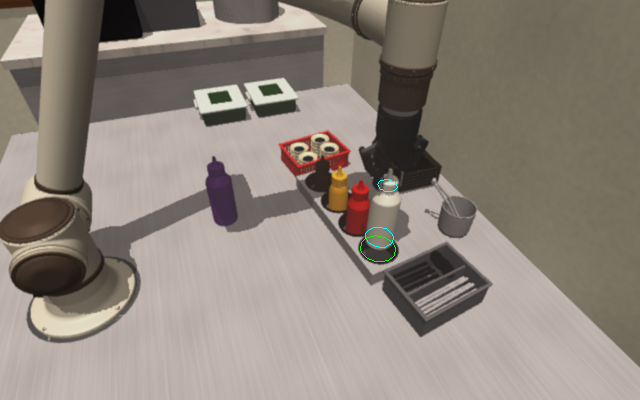

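The rim ring matches cup4 in both views, to within about 1.5 mm toward −y. I'll lower white with a 1 mm shift.

>>> {"op": "apply_moves", "data": {"steps": [{"hand": 0,"xyz": [0,-0.1,1.5],"delta_rot": [0,0,0]},{"hand": 0,"xyz": [0,-0.1,3.3],"delta_rot": [0,0,0]},{"hand": 0,"xyz": [0,-0.1,4.8],"delta_rot": [0,0,0]},{"hand": 0,"xyz": [0,-0.1,5.8],"delta_rot": [0,0,0]},{"hand": 0,"xyz": [0,-0.1,6.4],"delta_rot": [0,0,0]},{"hand": 0,"xyz": [0,-0.1,6.6],"delta_rot": [0,0,0]},{"hand": 0,"xyz": [0,-0.1,6.7],"delta_rot": [0,0,0]},{"hand": 0,"xyz": [0,-0.1,6.8],"delta_rot": [0,0,0]},{"hand": 0,"xyz": [0,-0.1,6.9],"delta_rot": [0,0,0]},{"hand": 0,"xyz": [0,-0.1,6.9],"delta_rot": [0,0,0]},{"hand": 0,"xyz": [0,-0.1,7.0],"delta_rot": [0,0,0]},{"hand": 0,"xyz": [0,-0.1,7.0],"delta_rot": [0,0,0]}]}}

```text
clock: 24.17
position: [629.2, -134.5, 177.6]
ee_rot: [-0.0, 1.0, -0.001, 0.001]
contact_force: [-0.5, 0.2, 4.3]
gripper_width: 36.3
```

>>> {"op": "apply_moves", "data": {"steps": [{"hand": 0.55,"xyz": [0,0,0],"delta_rot": [0,0,0]},{"hand": 0.65,"xyz": [0,0,0],"delta_rot": [0,0,0]},{"hand": 0.7,"xyz": [0,0,0],"delta_rot": [0,0,0]},{"hand": 0.7,"xyz": [0,0,0],"delta_rot": [0,0,0]},{"hand": 0.7,"xyz": [0,0,-1],"delta_rot": [0,0,0]},{"hand": 0.7,"xyz": [0,0,-3],"delta_rot": [0,0,0]},{"hand": 0.7,"xyz": [0,0,-5],"delta_rot": [0,0,0]},{"hand": 0.7,"xyz": [0,0,-7.5],"delta_rot": [0,0,0]},{"hand": 0.7,"xyz": [0,0,-10],"delta_rot": [0,0,0]},{"hand": 0.7,"xyz": [0,0,-12],"delta_rot": [0,0,0]},{"hand": 0.7,"xyz": [0,0,-12],"delta_rot": [0,0,0]}]}}

```text
clock: 25.08
position: [630.6, -134.8, 302.0]
ee_rot: [-0.0, 1.0, -0.001, 0.005]
contact_force: [0.3, -1.0, 1.5]
gripper_width: 59.7
```

>>> {"op": "apply_moves", "data": {"steps": [{"hand": 0.7,"xyz": [3,0,0],"delta_rot": [0,0,0]},{"hand": 0.7,"xyz": [6,0,0],"delta_rot": [0,0,0]},{"hand": 0.7,"xyz": [9,0,0],"delta_rot": [0,0,0]},{"hand": 0.7,"xyz": [12,0,0],"delta_rot": [0,0,0]},{"hand": 0.7,"xyz": [15,0,0],"delta_rot": [0,0,0]},{"hand": 0.7,"xyz": [18,0,0],"delta_rot": [0,0,0]},{"hand": 0.7,"xyz": [20,0,0],"delta_rot": [0,0,0]},{"hand": 0.7,"xyz": [20,0,0],"delta_rot": [0,0,0]},{"hand": 0.7,"xyz": [20,0,0],"delta_rot": [0,0,0]},{"hand": 0.7,"xyz": [20,0,0],"delta_rot": [0,0,0]}]}}

```text
clock: 25.92
position: [429.1, -134.2, 295.8]
ee_rot: [-0.0, 1.0, -0.0, 0.001]
contact_force: [0.4, 1.2, 0.5]
gripper_width: 60.1
```

```bash
python3 - <<'E'
from bench import telemetry, get_image, nets
from h import *
fin=dict(white=(628.5,-134.2),red=(619,-39),yellow=(609.5,54.5),brown=(599.8,148))
for n in("top","side"):
    p=get_image(n); im=p["frame"].copy()
    for b in B:
        print(n,b,[(np.round(r["xyz"],1).tolist(),round(r["confidence"],2)) for r in nets.pinpoint(p,b+"_mid")][:3])
    for l in("cutlery_mid","basket_mid"): print(n,l,[(np.round(r["xyz"],1).tolist(),round(r["confidence"],2)) for r in nets.pinpoint(p,l)][:2])
    im=cv2.resize(im,None,fx=3,fy=3,interpolation=cv2.INTER_CUBIC)
    for b,c in fin.items():
        H,D=B[b]
        for z in (H-48+6,H-24+6):
            P=((proj(p,ring(*c,z,19))+.5)*3-.5).round().astype(np.int32); cv2.polylines(im,[P],True,(255,255,0),1)
    x0,y0,w,h=(200,100,265,140) if n=="top" else (240,120,260,180)
    cv2.imwrite(f"pics/end_{n}.png",im[y0*3:(y0+h)*3,x0*3:(x0+w)*3])
print(telemetry.read_state())
E
```

```text
top white [([633.1, -136.1, 102.1], 0.6)]
top red [([622.3, -41.2, 93.5], 0.66)]
top yellow [([611.7, 50.5, 76.4], 0.6)]
top brown [([597.8, 148.4, 64.4], 0.59)]
top cutlery_mid [([693.5, -267.0, 33.3], 0.77)]
top basket_mid [([632.5, 295.2, 30.0], 0.66)]
side white [([630.6, -134.3, 105.6], 0.92), ([327.2, 128.0, 95.2], 0.6)]
side red [([622.8, -43.9, 92.1], 0.76), ([612.5, 53.2, 80.9], 0.68)]
side yellow [([609.8, 53.0, 80.6], 0.57)]
side brown [([596.5, 142.7, 68.2], 0.96), ([625.8, -135.6, 107.3], 0.69), ([622.7, -46.4, 90.8], 0.32)]
side cutlery_mid [([696.8, -265.7, 31.7], 0.82), ([596.9, 144.7, 65.0], 0.44)]
side basket_mid [([629.5, 289.4, 27.1], 0.74)]
{'clock': 26.6167, 'joints': array([ 6.03286643e-02,  4.76370828e-02, -3.25662057e-01,  1.97939307e-05,
       -1.19740438e+00, -6.03235881e-02]), 'joint_vel': array([-0.00109275, -0.0002145 , -0.00018913, -0.00120135,  0.00015099,
        0.00134525]), 'joint_efforts': array([ 2.05611883e-03, -2.14211136e+01,  1.88877171e+01,  4.19569999e+00,
        5.46369065e-04,  2.67301488e-05]), 'position': array([ 428.54856523, -134.21115829,  295.33614393]), 'ee_rot': array([-6.14785600e-06,  9.99999999e-01, -6.40081007e-06,  4.68741311e-05]), 'contact_force': array([ 0.81945094,  0.42093442, -0.08684536]), 'wrist_torque': array([-0.05106373, -0.02785168, -0.05175657]), 'gripper_width': 59.82335977472071}
```

View pics/end_top.png

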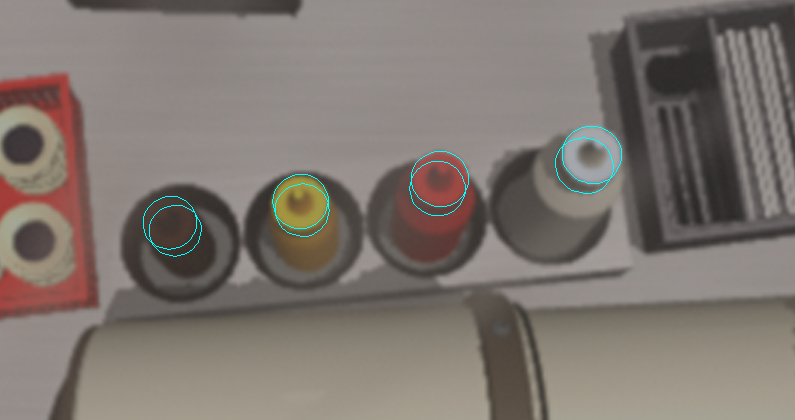

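View pics/end_side.png

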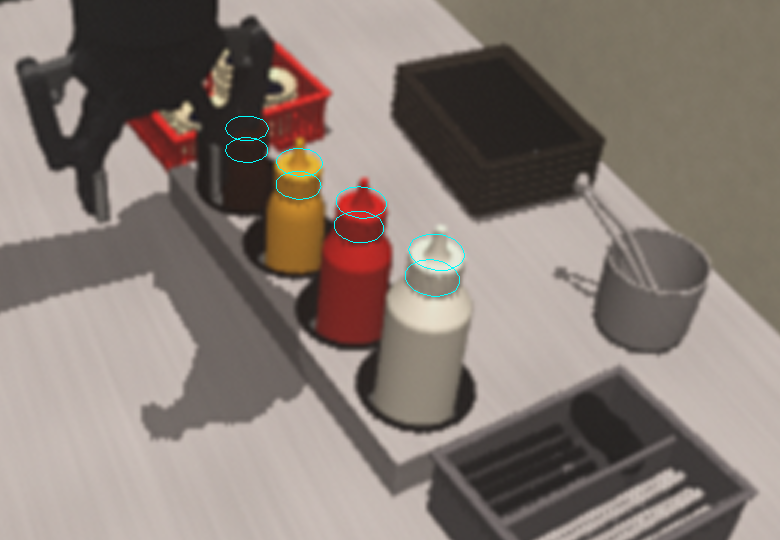

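All four bottles are upright in the right cups: the expected cap rings fall on the caps in both views (end_top: brown (170,225), yellow (301,205), red (439,182), white (590,155)). The box and basket have not moved and the arm is clear, so I'm handing in.

```bash
python3 -c "
from bench import workorder; print(workorder.job_done())"
```

```text
the job is handed in; nothing more can be done
None
```

All four bottles are in the rail and I have handed the job in; it took about 27 s of the 102 s allowed. The cutlery box stood at the robot's right end, so I put white in cup4, red in cup3, yellow in cup2 and brown in cup1. Each bottle was gripped by its cap, lowered until the force showed it on the cup floor, then released.

**Last checks:** In the top and side views all four bottles stood upright, with their caps where a bottle on its cup floor should have them. The networks put each bottle within about 5–6 mm of its cup's axis, against the 20 mm allowed. The arm was clear at about 300 mm height, with no contact force beyond noise.

**Disagreements:**
- The side-view network gave heights up to 2 mm above the white, red, yellow and brown judging limits, but the top view and the contact heights agreed with bottles on the floors.
- The basket read about 5 mm to the left in the last top view; in the side view it was within 1 mm of its start. Nothing touched it, and the box read within 3 mm of where it began.
- One low-confidence match for white was the purple look-alike, which I left alone.

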